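# Free the sagging bolt of the cooling pen and hold its gate ajar

## Task

I need to look into the cooling pen, but its barrel bolt sags behind the bent lip of the keeper: take the bolt by its knob, lift it over the lip while you pull it towards the hinge until it is clear of the keeper, then swing the gate out towards you. The gate springs shut, so finish with your fingers still on the gate or its bolt, holding it still and ajar at about 30 degrees, bolt drawn. Leave the wax pieces in the pen and everything lying about where they are.

Things in the scene. Friction and masses are not known exactly. Their poses are not given: they have to be found in the camera images.
- pen: Fixed pen for cooling wax patterns: plywood base 350 mm wide, 240 deep, 8 thick, barred sides and back 150 mm high. Origin: underside of the base, middle of the gate line. x runs from the gate into the pen (away from the robot), y along the gate line to the left (towards the hinge), z up. The keeper sits on the right gate post, at y = -0.146.
- hinge_axis (a point): Point on the gate's upright hinge axis, at y = +0.12 on the pen's gate line, 200 mm above the bench.
- lip_top (a point): Top of the keeper's bent-up lip, a 4 mm steel tongue 26 mm wide across the bolt's path, 164.5 mm above the bench, on the gate line. Beyond it, away from the hinge, the keeper is a U open above: two upright bar cheeks 31 mm apart, 195 mm high at the top, 38 mm long. The bolt's end collar sits in it, behind the lip.
- gate (a joint): Gate swing, rad: 0 shut, grows as the free (right) end swings out towards the robot, to 1.3. Barred aluminium gate 235 mm wide, top 153 mm above the bench. A weak spring always pulls it shut (0.16 N m at 0, and 0.4 N m more per rad), so it closes if let go. 0.52 is 30 degrees.
- bolt (a joint): Draw of the bolt along the gate's top rail towards the hinge, m: starts at 0 to 0.004, 0.05 fully drawn. Takes about 1.2 N, stays where left. Steel rod 10 mm thick, axis 170 mm above the bench when sagging; on its far (right) end a collar 26 mm across, 8 thick. Sagging, it is stopped by the lip at about 0.01; lifted, the collar passes the lip and is clear of the keeper from about 0.03 on.
- bolt_lift (a joint): Height of the whole bolt in its tall worn guides, m: 0 sagging (it falls back by its own weight, about 1.6 N), 0.016 at the top. The collar overlaps the lip by 7.5 mm.
- knob (a point): Mid-grip of the bolt's upright round knob, 30 mm above the bolt's axis; moves with bolt and gate. Stem 16 mm thick, straight from 5 to 45 mm above the axis, then a cap 21 mm across, to 51 mm. 160 mm from the hinge axis at draw 0. Two guides 18 mm across, 197 mm high, stand on the rail 72 mm right and 105 mm left of it. It may turn in the grip.
- dish_pattern: round wheel-like wax dish, 109 mm across, 22 high, cooling inside the pen. Bystander; origin at its underside's centre.
- x_block: cross-shaped wax block 66x78x24 mm inside the pen. Bystander; origin at its underside's centre.
- round_file: file with wooden handle, 220 mm long, lying left of the pen. Bystander; origin at its underside's centre.
- bench_brush: small bench brush 82 mm long, in front of the pen, to the left. Bystander; origin at its underside's centre.
- tape_roll: roll of tape, 93 mm across, 24 high, lying to the right of the pen. Bystander; origin at its underside's centre.
- lump: lump of stone-like wax 41x59x29 mm, in front of the pen, to the right. Bystander; origin at its underside's centre.

How it is judged:
By the outcome, as a careful person would: the job done as asked, in the order asked, and still so for the second after the job is handed in, while the arm keeps its last pose, push and grip.
It also fails if it takes over 32 s, if anything falls off the work surface, if the arm or the gripper's body presses on something with over 40 N, if the wrist force passes 120 N, or if a joint passes its speed limit or range.

## Robot

A 7-joint arm with a two-finger parallel gripper is mounted at the origin on a cart in front of the work surface, level with it; the furniture and walls round the work are solid. World frame = base frame: x ahead of the robot, y to its left, z up, the work surface at z = 0. Lengths are in m, angles in rad, forces in N, time in s.
With the tool pointing down it reaches from about 0.4 to 0.875 m from the base axis. Payload 19.3 kg.
Tool frame: the origin (TCP) lies at the very end of the fingers, on their centre line; the grasp point (between the pads) lies 19 mm behind it; x points along the fingers, y is the direction in which the jaws open and shut, and the axes are right-handed (so a half turn about x gives the same grasp; the last joint's range is limited). The gripper opens to 85 mm and grips with 20 to 120 N. Pads are 22 mm wide; open, the fingers measure 114 mm over their backs; the gripper's body (76 mm by 85 mm) begins 54 mm behind the grasp point. The pads swing forward as they close: fully open they stand 13 mm farther back than shut.
Start: joints at [-1.207, 0.521, -0.036, 1.599, 0.021, 1.021, -0.113], TCP at [0.263, 0.567, 0.231] pointing down, gripper open.
Joint ranges: [-2.91, 2.91], [-0.3, 2.13], [-1.5, 1.42], [0.17, 2.43], [-1.26, 4.41], [0.16, 1.93], [-2.52, 2.52]. Speed limits (rad/s): [1.89, 1.89, 2.39, 2.39, 3.01, 3.01, 3.01].

## Interface

Orientations are given as a rotation vector (axis times angle).
In Python, from station import arm, imaging gives the robot as it stands.
- The arm moves only by the shell command python3 -m pendant 'ROWS' [FORCE]. ROWS is JSON, a list of rows, each an object with "jaw": the opening in per cent of the stroke, from 0 (shut) to 100 (fully open); "travel": the shift along the tool's x, y, z in mm, a list of three; "twist": the turn, a rotation vector about the tool's x, y, z in degrees, a list of three. A call has exactly 5 rows; each row is the pose to reach, as a shift and turn from the pose measured when the call began, along the tool's axes at that moment; what a row does not reach only later rows make up. A row lasts 1/10 s, in which the tool goes at most 50 mm and 8.59 degrees, less where a joint would pass 70% of its speed; a pose out of reach is approached as far as the arm can. A call with a gripper value outside its range is refused whole. The fingers move at their own pace and stop on an object; FORCE is the grip in N (left out, the last holds). Time passes only in rows, so rows that repeat a pose let the fingers close, or fill a call up. It gives the time, the measured TCP pose, the force and the opening at its end, in the units of the state.
- arm.get_obs(): the state, without advancing time (a new reading comes with each control period).
- imaging.get_image(name): name is "scene" or "top" or "wrist"; returns a dict with "image" (384x512x3 uint8, red, green, blue), "depth" (384x512 float32, m along the optical axis (not along the pixel's ray), 0 where there is no reading), "fx", "fy", "cx", "cy" (pixels), "R" (3x3) and "t" (3): a world point X has camera coordinates R X + t; the wrist camera has in their place "tool_from_camera" (4x4, takes a point from camera to tool coordinates, whose origin is the TCP and whose axes are the tool frame's). Camera axes: x right, y down, z forward; pixel columns grow to the right and rows downward; lengths in m; the calibration is good to about 2 mm. A picture is of the moment at which its call begins: read the wrist's pose just before it.
- arm.close_job(): hands the job in, once; it reports no verdict.
The state is a dict: "time_s": time; "joint_positions": joint angles; "dq": joint speeds; "tau": joint torques, N m; "ee_pos": TCP position; "eef_rot": TCP orientation; "contact_force": force on the tool from outside, world axes, zero at the start; "wrist_torque": the same for the moment, N m; "opening": finger opening in m.
Only numpy, scipy, OpenCV 4.12 (cv2) and the standard library are available. Lean on these libraries where they do the work, as an engineer would, in place of code of your own. Each camera call takes 0.05 s, during which the arm holds its last target.

## Working session

There is one attempt and no reset: what is moved stays moved. The work goes in short steps, Python scripts to look and compute and a shell command to move; the robot and the scene stay as the last step left them, time stands still between calls to the robot, and variables do not carry over. Pictures are saved under pics/ and viewed, and the job is handed in when it is done.

```bash
ls; mkdir -p pics
cat > h.py <<'E'
import numpy as np, cv2
from scipy.spatial.transform import Rotation as Rn
from station import arm, imaging
def grab(n,tag):
    o=arm.get_obs(); d=imaging.get_image(n); cv2.imwrite(f'pics/{tag}.png',cv2.resize(d['image'][:,:,::-1],None,fx=1.5,fy=1.5)); 
    np.savez(f'{tag}.npz',ee=o['ee_pos'],rot=o['eef_rot'],**d); return o,d
def pt(d,u,v,z=None):
    r=np.array([(u-d['cx'])/d['fx'],(v-d['cy'])/d['fy'],1.])
    R,t=d['R'],d['t']; c=-R.T@t; w=R.T@r
    if z is not None: return c+w*(z-c[2])/w[2]
    return c+w*float(d['depth'][int(v),int(u)])
E
python3 - <<'E'
from h import *
o,d=grab('scene','s0'); _,e=grab('top','t0'); grab('wrist','w0')
print(o)
for x in (d,e): print(x['fx'],x['cx'],x['cy'],-x['R'].T@x['t'],x['R'])
E
```

```text
pics
{'time_s': 0.0, 'joint_positions': array([-1.2071984 ,  0.52204934, -0.03631556,  1.60000355,  0.02120649,
        1.02111498, -0.11280133]), 'dq': array([-4.01380735e-05, -1.51746339e-03,  1.39205853e-03, -3.15645815e-04,
       -9.94296930e-04,  1.91156224e-04, -3.85756174e-04]), 'tau': array([ 3.66103659e-04, -9.27082586e+01,  1.97997272e+00, -3.69923115e+01,
        1.79110043e-02,  8.17118911e-03,  4.24812424e-05]), 'ee_pos': array([0.26259692, 0.56677648, 0.23070546]), 'eef_rot': array([ 0.33930964,  1.54404764, -0.34117389]), 'contact_force': array([-0.43944361,  0.06469496,  0.21009941]), 'wrist_torque': array([-0.02092376, -0.0640176 ,  0.02482401]), 'opening': 0.08552358163148319}
426.91228440696875 252.22224652174808 194.37741778112712 [ 0.11171947 -0.72590985  0.94564171] [[ 0.8533698  -0.52130336 -0.0016688 ]
 [-0.35691349 -0.58192555 -0.73073622]
 [ 0.37996412  0.62418384 -0.68265789]]
357.97921347535424 258.06383409500785 190.30590776855328 [0.41422529 0.00596151 1.28417592] [[-0.00985098 -0.99985323 -0.01401732]
 [-0.99311988  0.01141852 -0.11654405]
 [ 0.116687    0.01277281 -0.9930866 ]]
```

View pics/s0.png

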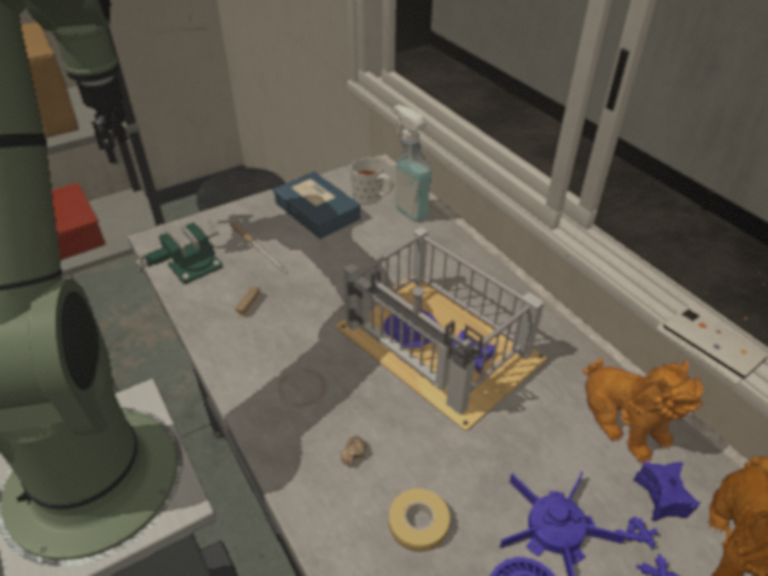

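View pics/t0.png

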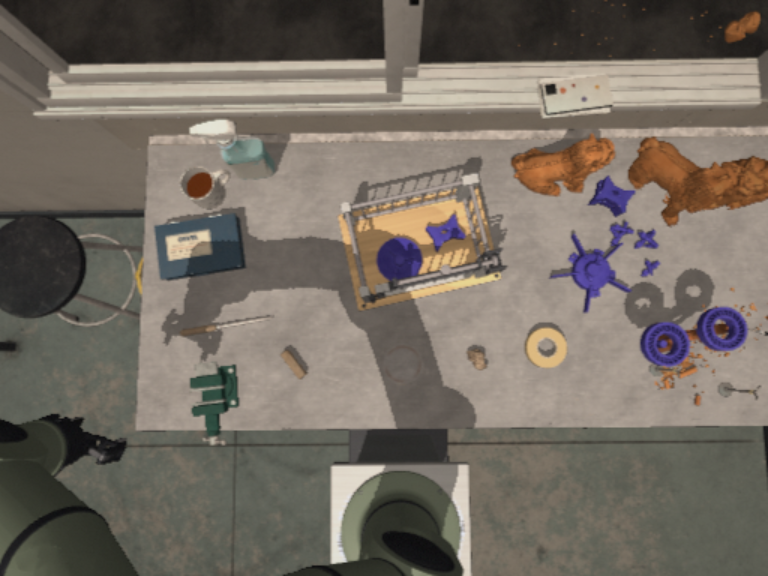

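The scene view shows the pen, with its keeper near (460,350), the knob near (418,297) and the hinge post near (355,285). The top view shows the pen yawed slightly, with the gate line running from about (365,298) to (495,265). I'll zoom in.

Run:
```python
import numpy as np,cv2
a=np.load('s0.npz')['image'][:,:,::-1]; b=np.load('t0.npz')['image'][:,:,::-1]
cv2.imwrite('pics/s0z.png',cv2.resize(a[150:290,215:375],None,fx=5,fy=4.2,interpolation=cv2.INTER_CUBIC)[:600])
cv2.imwrite('pics/t0z.png',cv2.resize(b[110:210,220:340],None,fx=6,fy=6,interpolation=cv2.INTER_CUBIC))
```

```text
(no output)
```

View pics/s0z.png

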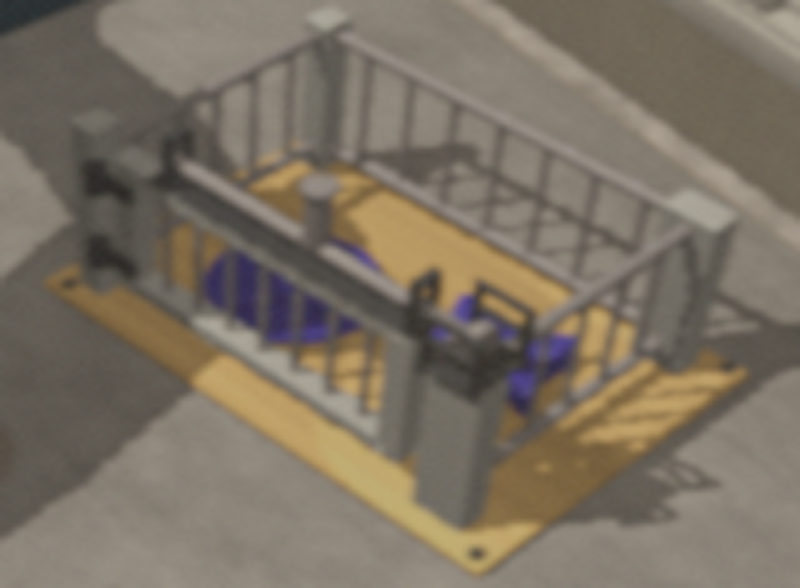

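View pics/t0z.png

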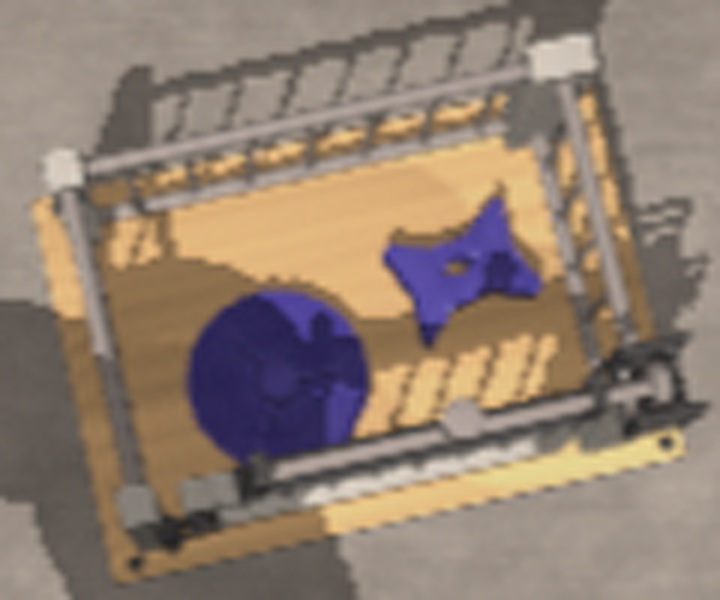

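Run:
```python
from h import *
S=np.load('s0.npz');T=np.load('t0.npz')
s=lambda u,v:(215+(u+.5)/5-.5,150+(v+.5)/4.2-.5); t=lambda u,v:(220+(u+.5)/6-.5,110+(v+.5)/6-.5)
def ray(d,p):
    R,tt=d['R'],d['t'];w=R.T@np.array([(p[0]-d['cx'])/d['fx'],(p[1]-d['cy'])/d['fy'],1]);return -R.T@tt,w/np.linalg.norm(w)
def tri(a,b):
    c1,w1=ray(S,s(*a));c2,w2=ray(T,t(*b));k=np.linalg.lstsq(np.c_[w1,-w2],c2-c1,rcond=None)[0]
    p,q=c1+k[0]*w1,c2+k[1]*w2;return (p+q)/2,np.linalg.norm(p-q)
print('knob cap',tri((319,183),(463,416)))
print('T cap @.221',pt(T,*t(463,416),.221),'S',pt(S,*s(319,183),.221))
print('near post R?')
print('backpost L', tri((328,19),(565,55)), tri((705,210),(565,55)))
print('backpost L', tri((328,19),(63,167)))
for n,p in dict(bl=(35,205),fl=(118,582),fr=(685,455)).items(): print(n,pt(T,*t(*p),.008))
for n,p in dict(fl=(45,285),fr=(483,573),br=(747,372)).items(): print(n,pt(S,*s(*p),.008))
a=pt(T,*t(275,468),.175);b=pt(T,*t(640,390),.175);print('rod',a,b,np.degrees(np.arctan2(*(a-b)[:2])))
```

```text
knob cap (array([ 0.57150159, -0.09625397,  0.22375123]), np.float64(0.0006029767975421904))
T cap @.221 [ 0.57218331 -0.09665812  0.221     ] S [ 0.57295428 -0.09376599  0.221     ]
near post R?
backpost L (array([ 0.64297556, -0.1057139 ,  0.35691498]), np.float64(0.14208453498125198)) (array([ 0.7795817 , -0.16297779,  0.15188912]), np.float64(0.0001034091142805758))
backpost L (array([0.72114264, 0.11008651, 0.1496468 ]), np.float64(0.0012208921806304304))
bl [0.73664017 0.13986135 0.008     ]
fl [0.50638691 0.09018287 0.008     ]
fr [ 0.57870186 -0.2491281   0.008     ]
fl [0.50574143 0.08910571 0.008     ]
fr [ 0.5820121  -0.24892631  0.008     ]
br [ 0.81273039 -0.19657518  0.008     ]
rod [ 0.55284625 -0.00281237  0.175     ] [ 0.59161141 -0.19353467  0.175     ] -11.48911591407431
```

The cap triangulates to (0.572, -0.096, 0.223) with a 0.6 mm ray gap. Expected height is 0.221, so that agrees. The pen yaw is about 12°: base edge 12.3°, posts 12.1°, rod 11.5°. Next I work out the first move, to a viewing pose above and short of the knob.

```bash
cat >> h.py <<'E'
def Rt(yaw,flip=1):
    # tool x down, tool y = +-(cos yaw, sin yaw)
    x=np.array([0,0,-1.]);y=flip*np.array([np.cos(np.radians(yaw)),np.sin(np.radians(yaw)),0]);return np.c_[x,y,np.cross(x,y)]
def delta(o,p,Rg):
    R0=Rn.from_rotvec(o['eef_rot']).as_matrix()
    return np.round(R0.T@(np.array(p)-o['ee_pos'])*1e3,1),np.round(np.degrees(Rn.from_matrix(R0.T@Rg).as_rotvec()),1)
E
python3 - <<'E'
from h import *
o=arm.get_obs(); print(Rn.from_rotvec(o['eef_rot']).as_matrix().round(2))
for f in (1,-1): print(delta(o,[.53,-.09,.34],Rt(12,f)))
d=np.load('w0.npz'); print(d['tool_from_camera'].round(3),d['fx'])
E
```

```text
[[-0.    0.42  0.91]
 [-0.    0.91 -0.42]
 [-1.   -0.    0.  ]]
(array([-108.7, -483.7,  518.7]), array([53.1,  0. ,  0. ]))
(array([-108.7, -483.7,  518.7]), array([-1.269e+02, -1.000e-01,  0.000e+00]))
[[-0.001 -0.266  0.964 -0.143]
 [ 1.    -0.002  0.001 -0.   ]
 [ 0.001  0.964  0.266 -0.067]
 [ 0.     0.     0.     1.   ]] 330.19036650486294
```

View pics/w0.png

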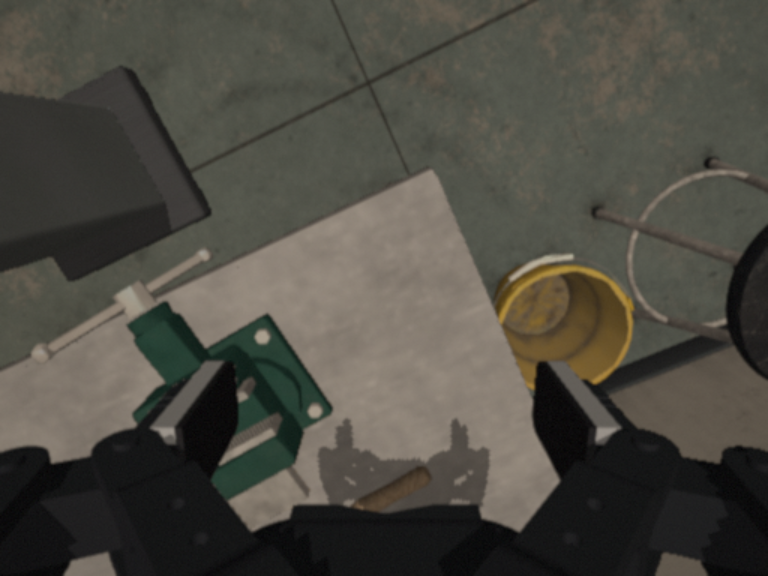

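The wrist view shows both fingers, the vise at (230,400) below and the jaw clear of everything. I start the approach.

```bash
python3 -m pendant '[{"jaw":100,"travel":[-30,-20,20],"twist":[3,0,0]},{"jaw":100,"travel":[-60,-50,50],"twist":[7,0,0]},{"jaw":100,"travel":[-85,-80,85],"twist":[11,0,0]},{"jaw":100,"travel":[-100,-112,120],"twist":[15,0,0]},{"jaw":100,"travel":[-109,-145,156],"twist":[19,0,0]}]' 60
python3 -c "
from h import *
o=arm.get_obs();print(delta(o,[.53,-.09,.34],Rt(12)))"
```

```text
time_s: 0.65
ee_pos: [0.3424, 0.3717, 0.3405]
eef_rot: [0.601, 1.486, -0.6]
contact_force: [0.4, 0.4, -0.2]
opening: 0.0853
(array([ 3.000e-01, -2.018e+02,  4.557e+02]), array([34., -0., -0.]))
```

```bash
python3 -m pendant '[{"jaw":100,"travel":[0,-19,43],"twist":[4,0,0]},{"jaw":100,"travel":[0,-38,86],"twist":[8,0,0]},{"jaw":100,"travel":[0,-57,129],"twist":[12,0,0]},{"jaw":100,"travel":[0,-76,172],"twist":[16,0,0]},{"jaw":100,"travel":[0,-95,215],"twist":[20,0,0]}]'
python3 -c "
from h import *
o=arm.get_obs();print(delta(o,[.53,-.03,.34],Rt(12)))"
```

```text
time_s: 1.15
ee_pos: [0.4313, 0.1521, 0.3405]
eef_rot: [0.872, 1.389, -0.87]
contact_force: [1.9, 0.8, -0.8]
opening: 0.0853
(array([  0.4,   9.5, 206.9]), array([13.8, -0. , -0. ]))
```

```bash
python3 -c "
from h import *
o=arm.get_obs();print(delta(o,[.572,-.096,.34],Rt(12)))"
```

```text
(array([  0.4,  18.5, 284.6]), array([13.8, -0. , -0. ]))
```

```bash
python3 -m pendant '[{"jaw":100,"travel":[0,3,48],"twist":[3,0,0]},{"jaw":100,"travel":[0,6,96],"twist":[6,0,0]},{"jaw":100,"travel":[0,10,144],"twist":[9,0,0]},{"jaw":100,"travel":[0,13,190],"twist":[11.5,0,0]},{"jaw":100,"travel":[0,15,230],"twist":[13.8,0,0]}]'
python3 -c "
from h import *
o=arm.get_obs();print(delta(o,[.572,-.096,.34],Rt(12)))"
```

```text
time_s: 1.65
ee_pos: [0.5457, -0.0506, 0.3403]
eef_rot: [1.055, 1.3, -1.054]
contact_force: [0.4, 1.0, 0.8]
opening: 0.0856
(array([ 0.3, 16.4, 49.8]), array([-0.1, -0. , -0. ]))
```

```bash
python3 - <<'E'
from h import *
grab('wrist','w1')
E
python3 -m pendant '[{"jaw":100,"travel":[0,6,20],"twist":[0,0,0]},{"jaw":100,"travel":[0,12,38],"twist":[0,0,0]},{"jaw":100,"travel":[0,16,50],"twist":[0,0,0]},{"jaw":100,"travel":[0,16,50],"twist":[0,0,0]},{"jaw":100,"travel":[0,16,50],"twist":[0,0,0]}]'
python3 - <<'E'
from h import *
o,_=grab('wrist','w2');print(o['time_s'],o['ee_pos'],o['dq'].round(4))
E
```

```text
time_s: 2.2
ee_pos: [0.5726, -0.1013, 0.3402]
eef_rot: [1.059, 1.296, -1.06]
contact_force: [0.0, 1.2, -0.8]
opening: 0.0854
2.2 [ 0.57264956 -0.10126491  0.34022906] [-0.0147 -0.0098 -0.0027  0.0077  0.0015 -0.001  -0.0007]
```

View pics/w1.png

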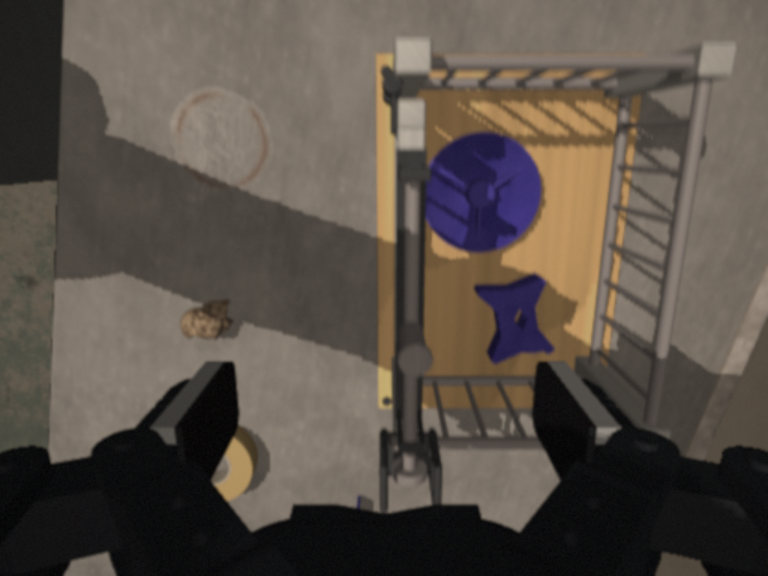

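View pics/w2.png

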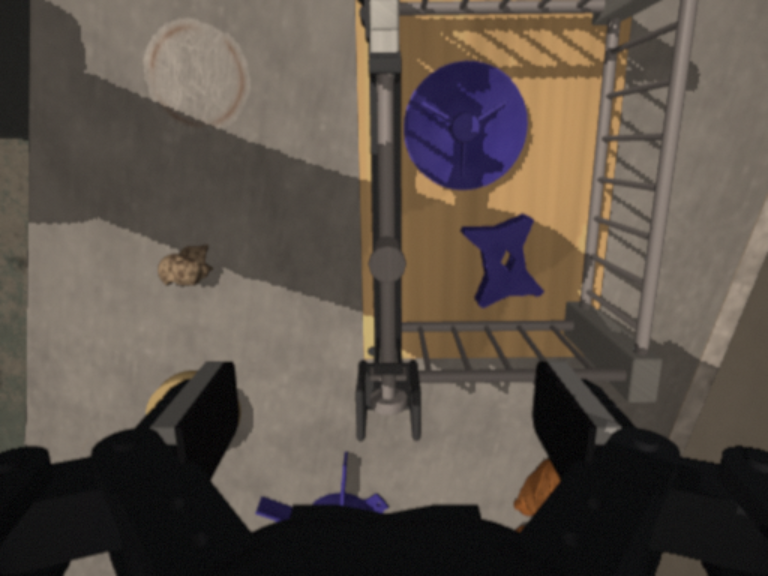

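w1 shows the cap at (414,357) and w2 at (387,264). The rod runs straight up and down both pictures, so the yaw is right. The collar sits between the cheeks at (392,400). I triangulate these.

Run:
```python
from h import *
def ray(f,u,v):
    d=np.load(f+'.npz');p=np.array([(((u+.5)/1.5-.5)-d['cx'])/d['fx'],(((v+.5)/1.5-.5)-d['cy'])/d['fy'],1])
    M=d['tool_from_camera'];R=Rn.from_rotvec(d['rot']).as_matrix();return d['ee']+R@M[:3,3],R@M[:3,:3]@p
def tri(a,b):
    c1,w1=ray('w1',*a);c2,w2=ray('w2',*b);k=np.linalg.lstsq(np.c_[w1,-w2],c2-c1,rcond=None)[0]
    p,q=c1+k[0]*w1,c2+k[1]*w2;return ((p+q)/2).round(4),np.linalg.norm(p-q).round(4)
def pl(f,u,v,z): c,w=ray(f,u,v); return (c+w*(z-c[2])/w[2]).round(4)
print('cap',tri((414,357),(387,264)),pl('w1',414,357,.221),pl('w2',387,264,.221))
print('collar',tri((411,468),(392,398)),pl('w2',392,398,.18))
print('gate post', tri((411,120),(384,30)))
print('rod',pl('w2',385,120,.175),pl('w2',387,350,.175))
o=arm.get_obs();print(Rn.from_rotvec(o['eef_rot']).as_matrix().round(3))
for n in ('scene','top'): grab(n,n+'1')
```

```text
cap (array([ 0.5726, -0.0959,  0.2174]), np.float64(0.0003)) [ 0.5719 -0.0945  0.221 ] [ 0.5725 -0.095   0.221 ]
collar (array([ 0.5968, -0.1991,  0.1735]), np.float64(0.0014)) [ 0.5966 -0.1953  0.18  ]
gate post (array([0.5449, 0.0364, 0.1317]), np.float64(0.0013))
rod [ 0.5563 -0.0201  0.175 ] [ 0.5867 -0.1636  0.175 ]
[[ 0.001  0.98   0.2  ]
 [-0.002  0.2   -0.98 ]
 [-1.     0.001  0.002]]
```

```bash
python3 -m pendant '[{"jaw":100,"travel":[30,1,-3],"twist":[0,0,0]},{"jaw":100,"travel":[70,1,-5.5],"twist":[0,0,0]},{"jaw":100,"travel":[110,1,-5.5],"twist":[0,0,0]},{"jaw":100,"travel":[140,1,-5.5],"twist":[0,0,0]},{"jaw":100,"travel":[156,1,-5.5],"twist":[0,0,0]}]'
python3 -m pendant '[{"jaw":70,"travel":[1,0,0],"twist":[0,0,0]},{"jaw":50,"travel":[1,0,0],"twist":[0,0,0]},{"jaw":40,"travel":[1,0,0],"twist":[0,0,0]},{"jaw":35,"travel":[1,0,0],"twist":[0,0,0]},{"jaw":35,"travel":[1,0,0],"twist":[0,0,0]}]' 50
python3 - <<'E'
from h import *
o,_=grab('wrist','w3');print(o['time_s'],o['ee_pos'],o['opening'],o['contact_force']); grab('scene','s3')
a=cv2.imread('pics/s3.png'); cv2.imwrite('pics/s3z.png',cv2.resize(a[200:430,320:570],None,fx=2.5,fy=2.5,interpolation=cv2.INTER_CUBIC))
E
```

```text
time_s: 2.85
ee_pos: [0.5717, -0.0945, 0.1822]
eef_rot: [1.057, 1.298, -1.06]
contact_force: [0.2, -0.3, 0.3]
opening: 0.0852
time_s: 3.35
ee_pos: [0.572, -0.0946, 0.182]
eef_rot: [1.057, 1.297, -1.059]
contact_force: [-0.4, -0.6, 0.2]
opening: 0.0299
3.35 [ 0.57202084 -0.09455317  0.18198099] 0.029894093883641934 [-0.3634873  -0.55156502  0.15605558]
```

View pics/w3.png

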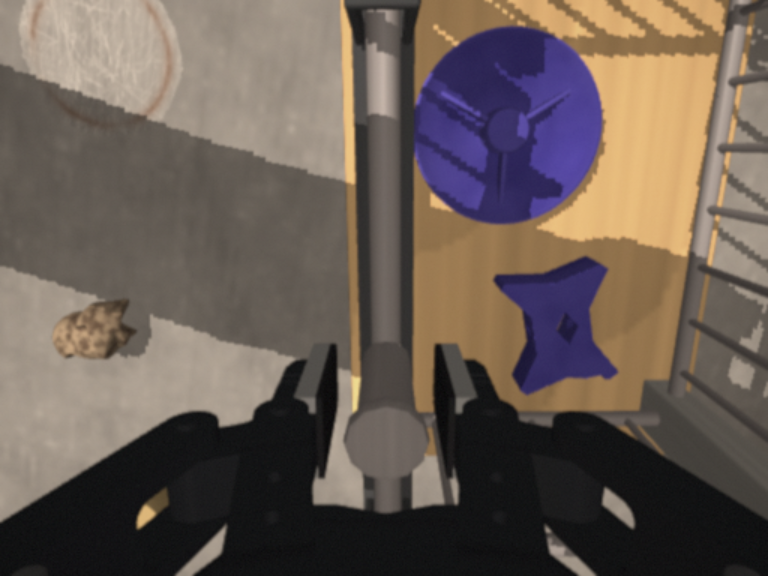

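View pics/s3z.png

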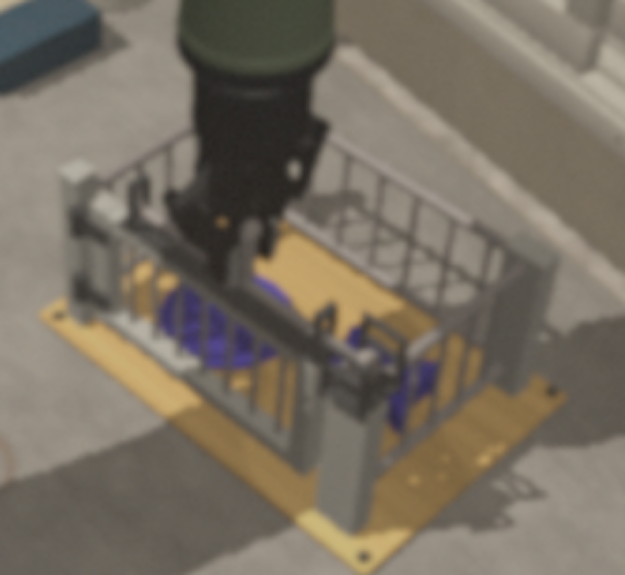

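w3 shows the knob cap at (387,440), centred between the jaws, and nothing has been touched (30 mm open). Closing.

```bash
python3 -m pendant '[{"jaw":20,"travel":[0,0,0.5],"twist":[0,0,0]},{"jaw":10,"travel":[0,0,0.5],"twist":[0,0,0]},{"jaw":0,"travel":[0,0,0.5],"twist":[0,0,0]},{"jaw":0,"travel":[0,0,0.5],"twist":[0,0,0]},{"jaw":0,"travel":[0,0,0.5],"twist":[0,0,0]}]' 50
python3 - <<'E'
from h import *
o=arm.get_obs();print(o['opening'],o['contact_force'],Rn.from_rotvec(o['eef_rot']).as_matrix().round(3))
E
```

```text
time_s: 3.95
ee_pos: [0.5721, -0.095, 0.1818]
eef_rot: [1.057, 1.298, -1.059]
contact_force: [1.2, 1.2, 4.2]
opening: 0.018
0.01797087111288066 [1.20471769 1.21130085 4.19819743] [[-0.     0.979  0.202]
 [-0.001  0.202 -0.979]
 [-1.    -0.     0.001]]
```

```bash
python3 -m pendant '[{"jaw":0,"travel":[-3,0,0],"twist":[0,0,0]},{"jaw":0,"travel":[-6,0,0],"twist":[0,0,0]},{"jaw":0,"travel":[-9,0,0],"twist":[0,0,0]},{"jaw":0,"travel":[-12,0,0],"twist":[0,0,0]},{"jaw":0,"travel":[-12,0,0],"twist":[0,0,0]}]'
python3 - <<'E'
from h import *
o,_=grab('wrist','w4');print(o['time_s'],o['ee_pos'],o['opening'],o['contact_force']); grab('scene','s4')
a=cv2.imread('pics/s4.png'); cv2.imwrite('pics/s4z.png',cv2.resize(a[270:420,370:520],None,fx=4,fy=4,interpolation=cv2.INTER_CUBIC))
E
```

```text
time_s: 4.45
ee_pos: [0.5723, -0.095, 0.1942]
eef_rot: [1.058, 1.297, -1.059]
contact_force: [0.6, 0.3, -0.3]
opening: 0.0178
4.45 [ 0.57226159 -0.09498425  0.19422339] 0.017757794637513667 [ 0.56180936  0.32977449 -0.26271048]
```

View pics/s4z.png

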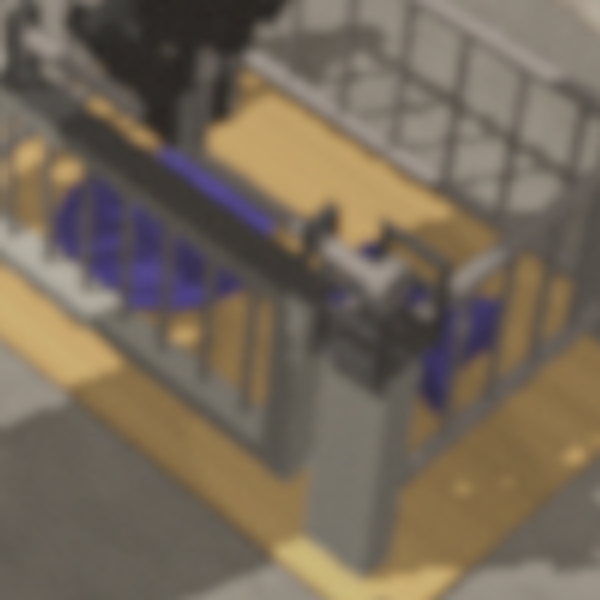

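View pics/w4.png

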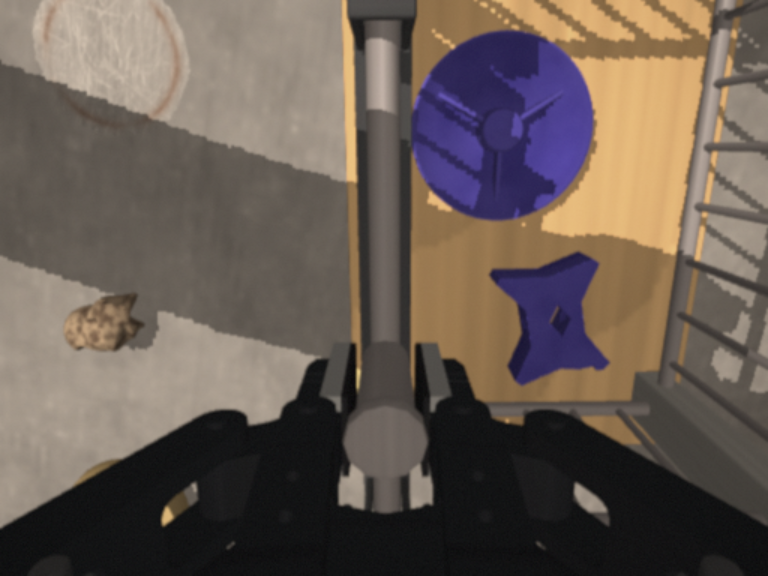

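The scene crop shows the rod raised off the rail with a gap beneath it and the collar at (385,270) standing above the lip. The bolt is lifted about 12 mm. Now I draw it towards the hinge (tool -z).

```bash
python3 -m pendant '[{"jaw":0,"travel":[0,0,-8],"twist":[0,0,0]},{"jaw":0,"travel":[0,0,-17],"twist":[0,0,0]},{"jaw":0,"travel":[0,0,-27],"twist":[0,0,0]},{"jaw":0,"travel":[0,0,-37],"twist":[0,0,0]},{"jaw":0,"travel":[0,0,-44],"twist":[0,0,0]}]'
python3 - <<'E'
from h import *
o,_=grab('wrist','w5');print(o['time_s'],o['ee_pos'],o['opening'],o['contact_force']); grab('scene','s5')
a=cv2.imread('pics/s5.png'); cv2.imwrite('pics/s5z.png',cv2.resize(a[270:420,370:520],None,fx=4,fy=4,interpolation=cv2.INTER_CUBIC))
E
```

```text
time_s: 5.05
ee_pos: [0.5629, -0.0505, 0.1937]
eef_rot: [1.057, 1.298, -1.059]
contact_force: [0.4, -2.7, -1.6]
opening: 0.0178
5.05 [ 0.56289144 -0.05052779  0.19369962] 0.017782471628030497 [ 0.37229699 -2.6713392  -1.6264756 ]
```

View pics/s5z.png

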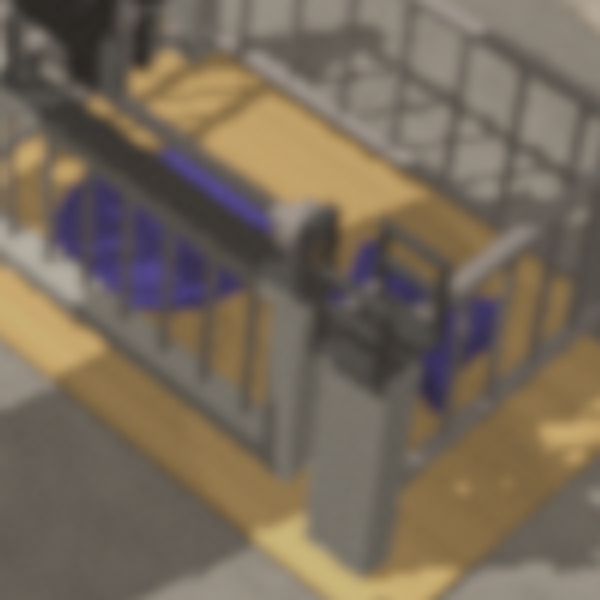

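View pics/w5.png

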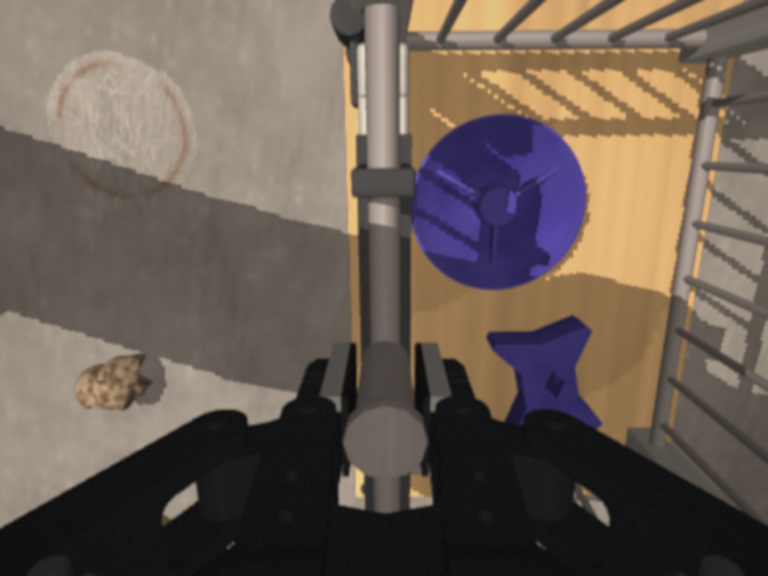

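The scene crop shows the collar at (300,230), clear of the keeper and up by the gate's own guide. It has been drawn 45 mm. Now I swing along an arc of r ≈ 0.113 m about the hinge, turning the gripper with it. The first half is 15°.

```bash
python3 -m pendant '[{"jaw":0,"travel":[0,-6,-0.2],"twist":[3,0,0]},{"jaw":0,"travel":[0,-12,-0.6],"twist":[6,0,0]},{"jaw":0,"travel":[0,-17.5,-1.4],"twist":[9,0,0]},{"jaw":0,"travel":[0,-23.5,-2.5],"twist":[12,0,0]},{"jaw":0,"travel":[0,-29,-4],"twist":[15,0,0]}]'
python3 - <<'E'
from h import *
o,_=grab('wrist','w6');print(o['time_s'],o['ee_pos'],o['opening'],o['contact_force'],o['wrist_torque'],Rn.from_rotvec(o['eef_rot']).as_matrix().round(3)); grab('scene','s6')
a=cv2.imread('pics/s6.png'); cv2.imwrite('pics/s6z.png',cv2.resize(a[200:430,320:570],None,fx=2.5,fy=2.5,interpolation=cv2.INTER_CUBIC))
E
```

```text
time_s: 5.65
ee_pos: [0.5339, -0.0526, 0.1939]
eef_rot: [1.253, 1.18, -1.253]
contact_force: [1.7, -1.1, -1.6]
opening: 0.018
5.65 [ 0.53392269 -0.05255892  0.19389587] 0.018028491358548417 [ 1.65396357 -1.0504269  -1.59157161] [-0.20545019 -0.36776589  0.10077446] [[ 0.     0.998 -0.06 ]
 [-0.001 -0.06  -0.998]
 [-1.     0.     0.001]]
```

View pics/s6z.png

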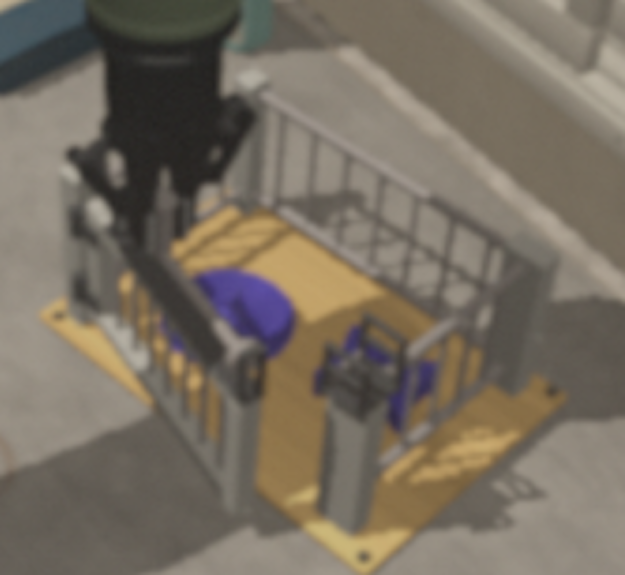

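View pics/w6.png

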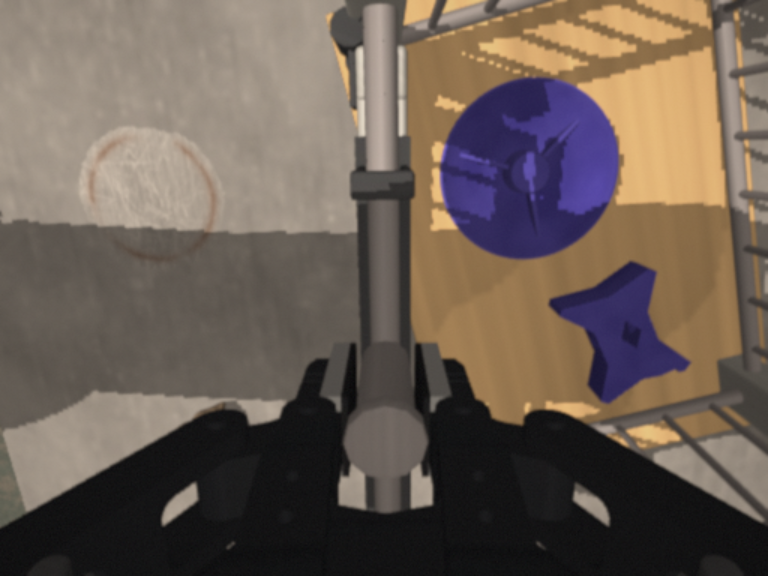

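The gate is swinging cleanly, with the rod still lined up with the tool. Before going on I check the lump's clearance from the gate's free end.

Run:
```python
from h import *
T=np.load('t0.npz')
print('lump',pt(T,478/1.5,357/1.5,.015),'its far edge',pt(T,478/1.5,345/1.5,.015),pt(T,488/1.5,350/1.5,.015))
k=np.array([.5339,-.0526]);o=arm.get_obs()
h=np.array([.5395,.060]);print('r',np.linalg.norm(k-h),'ang',np.degrees(np.arctan2(*(k-h)[::-1])))
for a in (-78,-93,-108): print(h+.25*np.array([np.cos(np.radians(a)),np.sin(np.radians(a))]))
```

```text
lump [ 0.39251281 -0.18858838  0.015     ] its far edge [ 0.42039055 -0.18941204  0.015     ] [ 0.40852816 -0.21242267  0.015     ]
r 0.11273916799409156 ang -92.84717778684062
[ 0.59147792 -0.1845369 ]
[ 0.52641601 -0.18965738]
[ 0.46224575 -0.17776413]
```

The lump's far edge is at x ≈ 0.42 and the gate end at 30° reaches x ≈ 0.462, so there are about 40 mm to spare. Second half of the swing.

```bash
python3 -m pendant '[{"jaw":0,"travel":[0,-6,-0.2],"twist":[3,0,0]},{"jaw":0,"travel":[0,-12,-0.6],"twist":[6,0,0]},{"jaw":0,"travel":[0,-17.5,-1.4],"twist":[9,0,0]},{"jaw":0,"travel":[0,-23.5,-2.5],"twist":[12,0,0]},{"jaw":0,"travel":[0,-28.5,-3.8],"twist":[14.6,0,0]}]'
python3 -m pendant '[{"jaw":0,"travel":[0,0,0],"twist":[0,0,0]},{"jaw":0,"travel":[0,0,0],"twist":[0,0,0]},{"jaw":0,"travel":[0,0,0],"twist":[0,0,0]},{"jaw":0,"travel":[0,0,0],"twist":[0,0,0]},{"jaw":0,"travel":[0,0,0],"twist":[0,0,0]}]'
python3 - <<'E'
from h import *
o,_=grab('wrist','w7');R=Rn.from_rotvec(o['eef_rot']).as_matrix();print(o['time_s'],o['ee_pos'],o['opening'],o['contact_force'],'yaw',np.degrees(np.arctan2(R[1,1],R[0,1])),np.abs(o['dq']).max()); grab('scene','s7'); grab('top','t7')
k=o['ee_pos'][:2];h=np.array([.5395,.060]);print('r',np.linalg.norm(k-h),'ang',-78-np.degrees(np.arctan2(*(k-h)[::-1])))
a=cv2.imread('pics/s7.png'); a=cv2.resize(a[200:430,320:570],None,fx=2.5,fy=2.5,interpolation=cv2.INTER_CUBIC)
cv2.imwrite('pics/s7z.png',a)
E
```

```text
time_s: 6.25
ee_pos: [0.5059, -0.0473, 0.1941]
eef_rot: [1.436, 1.042, -1.436]
contact_force: [3.4, -2.3, -1.1]
opening: 0.0178
time_s: 6.75
ee_pos: [0.5061, -0.0473, 0.1941]
eef_rot: [1.436, 1.043, -1.435]
contact_force: [3.2, -1.5, -2.5]
opening: 0.0178
6.75 [ 0.50614187 -0.04732906  0.19410694] 0.017794683808298677 [ 3.2157952  -1.49534006 -2.46131799] yaw -17.95501183648569 0.002548389668518561
r 0.1123934653309728 ang 29.265370649222874
```

View pics/s7z.png

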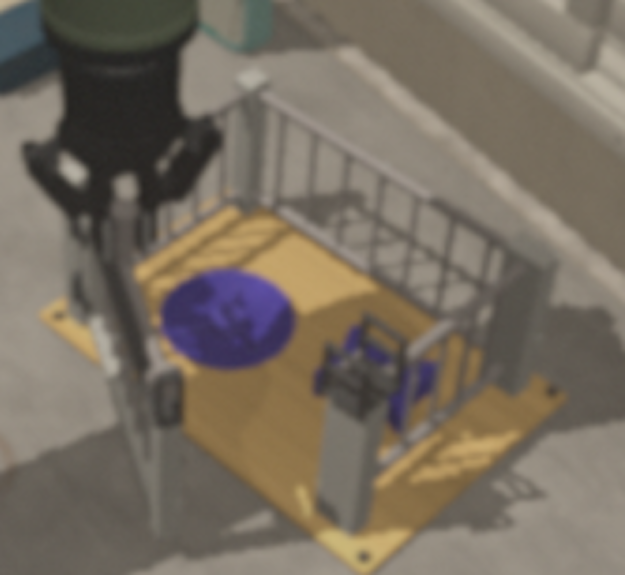

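View pics/w7.png

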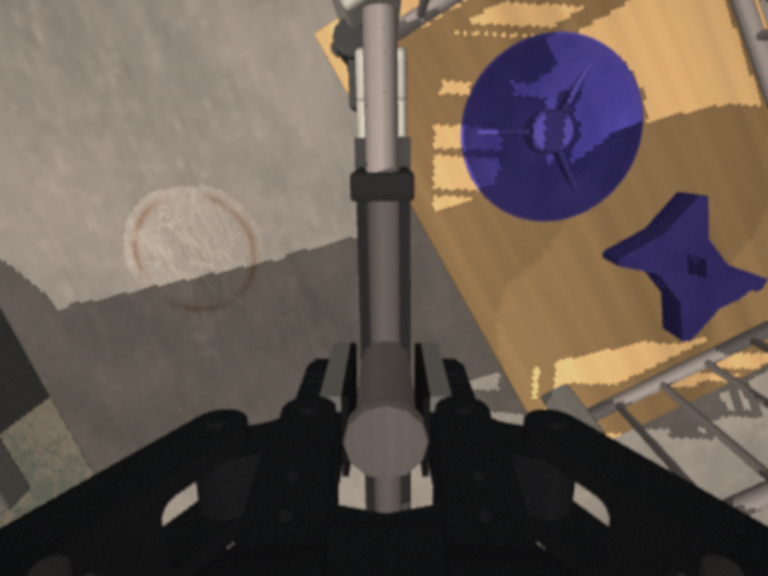

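View pics/t7.png

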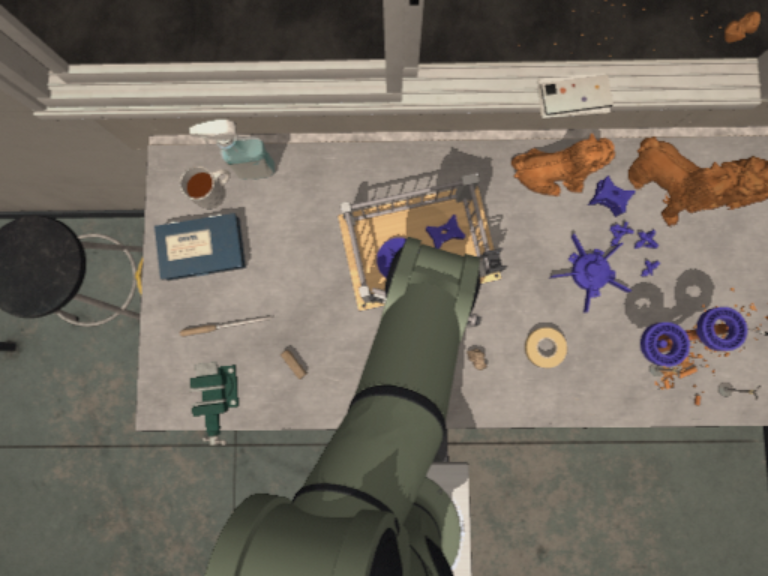

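The gate stands at about 30° by the tool yaw (12° to -18°) and 29.3° by the hinge geometry. It is held still, the collar is drawn up to the gate's guide, and the bystanders are where they were. Handing in.

```bash
python3 -c "
from station import arm
print(arm.close_job()); o=arm.get_obs(); print(o['time_s'],o['ee_pos'],o['opening'],o['contact_force'])"
```

```text
the job is handed in; nothing more can be done
None
the job is handed in; nothing more can be done
```

The gate is open at about 30° with the bolt drawn, and the gripper still holds the knob. I handed the job in at about 7 s. I gripped the knob, lifted the bolt about 12 mm over the lip, drew it 45 mm towards the hinge and swung the gate out along its arc.

**Last checks:**
- **Angle:** the gripper turned 30° with the bolt still in line with it. The knob's position about the hinge gives 29.3°.
- **Hold:** the arm was still, the grip unchanged and the force on the tool about 4 N.
- **Surroundings:** in the last pictures the wax pieces and the file, brush, tape and lump looked where they were. The arm hid part of the top view.

**Disagreements:**
- **Base edges:** they put the gate's hinge about 15–20 mm away from where the knob and keeper measurements do. I used the knob and keeper, and the gate swung without binding.
- **Grip opening:** it read 18 mm on the 16 mm stem, but the knob held firmly throughout.

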